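Check the hand brakes of the flower delivery cart

ROBOT

A 7-joint arm with a two-finger parallel gripper is mounted at the origin on the work surface. World frame = base frame: x ahead of the robot, y to its left, z up, the work surface at z = 0. Lengths are in mm, angles in rad, forces in N, time in s.
With the tool pointing down it reaches from about 400 to 900 mm from the base axis. Payload 5.5 kg.
Tool frame: the origin (TCP) lies on the front face of the gripper's body, between the roots of the fingers; the fingertips stand 73 mm ahead of it and the grasp point (between the pads) lies 54 mm ahead of it; z points along the fingers, y is the line along which they close (so a half turn about z gives the same grasp; the last joint's range is limited). The gripper opens to 85 mm and grips with 20 to 120 N. Pads are 22 mm wide; open, the fingers measure 114 mm over their backs; the gripper's body (76 mm by 85 mm) begins 54 mm behind the grasp point. The pads swing forward as they close: fully open they stand 13 mm farther back than shut.
Start: joints at [-0.962, 0.501, -0.427, 1.55, 0.221, 1.138, -0.21], TCP at [220.282, 611.534, 303.91] pointing down, gripper open.
Joint ranges: [-2.88, 2.88], [-0.31, 2.03], [-1.54, 1.56], [0.2, 2.42], [-1.41, 4.55], [0.19, 2.02], [-2.57, 2.57]. Speed limits (rad/s): [2.57, 2.57, 3.14, 3.14, 3.14, 3.14, 3.14].

INTERFACE

Orientations are given as a unit quaternion [w, x, y, z].
In Python, from workcell import bot, optics, ticket, masks_of, tip_of gives the robot as it stands. The module is installed in compiled form; this text tells all that it offers.
- The arm moves only by the tool play_rows, never from a script. Its argument "steps" is a list of rows, each an object with "hand": the finger opening in cm, from 0 to 8.54; "dp": the shift along the tool's x, y, z in cm, a list of three; "rot": the turn, a rotation vector about the tool's x, y, z in degrees, a list of three. In form: [{"hand": hand, "dp": [x, y, z], "rot": [ax, ay, az]}, ...]. A call has 1 to 8 rows; each row shifts and turns the commanded pose from where the row before left it, along the tool's axes as they then stand; what a row does not reach is not made up. A row lasts 1/8 s, in which the tool goes at most 62.5 mm and 10.7 degrees, less where a joint would pass 70% of its speed; a pose out of reach is approached as far as the arm can. A call is refused whole if a number of a shift passes 6.25 or a number of a turn 10.7, either way. A call with a gripper value outside its range is refused whole. The fingers move at their own pace and stop on an object; "grip_force" is the grip in N (left out, the last holds). Time passes only in rows, so rows that do not move let the fingers close. It gives the time, the measured TCP pose, the force, the opening and the grip force at its end, in the units of the state.
- bot.read_state(): the state, without advancing time (a new reading comes with each control period).
- optics.snapshot(name): name is "scene" or "side" or "wrist"; returns a dict with "color" (400x640x3 uint8, red, green, blue), "camera_matrix" (3x3 intrinsics, pixels), "world_to_cam" (4x4, takes a point from world to camera coordinates). Camera axes: x right, y down, z forward; pixel columns grow to the right and rows downward; lengths in mm; the calibration is good to about 2 mm. A picture is of the moment at which its call begins. There is no depth.
- ticket.close_job(): hands the job in; it is judged then, once.
Trained networks look in a picture, given as the dict that the camera call returned (one of the last four; its "shot" number tells which), for a name from the list of things; names that differ only in an ending like _2 or _b are one class to them, and where a whole thing is asked for, a point or a joint stands for the part that bears it (a point fixed in the world has none). Each returns a list of dicts, best first, with "confidence" (0 to 1); they miss things now and then, are a little off and sometimes report something else, mostly with a low value. They report only what shows in the picture. A call takes as long as a camera call.
- masks_of(picture, target): "region" (400x640 bool, what is visible of it).
- tip_of(picture, target): "centre" ([x, y, z] in mm, in the coordinates of the camera as it stood for that picture, good to about 4 mm: a listed point, or the origin of a listed thing).
The state is a dict: "time_s": time; "joints": joint angles; "dq": joint speeds; "joint_torque": joint torques, N m; "ee_pos": TCP position; "ee_rot": TCP orientation; "ft_force": force on the tool from outside, world axes, zero at the start; "wrist_torque": the same for the moment, N m; "width": finger opening in mm; "finger_force": force on a finger pad.
Only numpy, scipy, OpenCV 4.12 (cv2) and the standard library are available. Lean on these libraries where they do the work, as an engineer would, in place of code of your own. Each camera call takes 0.05 s, during which the arm holds its last target. There are 200 camera calls.

TASK

The brake cables of the flower cart have just been adjusted, so check both hand brakes on its push bar. With the backs of the fingers, press the left brake lever firmly in towards the bar until it comes up hard, short of the bar, keep it firmly pressed for two seconds, and let it spring right back out; then do the same with the right lever. Do not take a lever between the fingers, do not lean on the bar or wrench at the stop, and leave the things on the bench as they are.

Things in the scene. Friction and masses are not known exactly. Their poses are not given: they have to be found in the camera images.
- cart: Flower cart at the bench's far edge, fixed. Its level push bar (25 mm tube, rubber grips 32 mm thick) reaches over the bench, axis 200 mm up, from y = -275 to 275 mm; side tubes at y = +-300 mm slope from its ends forward and down. Origin: bench height, below the bar's middle; x away from the robot, square to the bar; y along the bar to the left. Flowers start 350 mm ahead, below bar height.
- left_pad (a point): Place to press the left lever: front face (away from the bar) of its aluminium blade, mid-height, 95 mm from the hinge, 30 mm short of the ball tip. Blade 14 mm high, 9 mm thick, level with the bar's axis, on the bar's far side; 100 mm free in front. Face 75 mm ahead of the bar's axis when out, 48 mm at the stop (20 mm gap to grip). Turns with the lever: x out of the face (press along -x), z up.
- right_pad (a point): The same place on the right brake lever, the mirror image of the left one. x points out of the front face, away from the bar; z is up.
- left_hinge (a point): Hinge axis (vertical) of the left lever, 40 mm ahead of the bar's axis, beside the black clamp that holds it on the bar. The lever runs from here to the left, outwards.
- right_hinge (a point): Hinge axis (vertical) of the right lever; the lever runs from here to the right, outwards.
- left_lever (a joint): Left lever, rad: 0 fully out (its spring brings it back there), growing as it is pressed towards the bar. The spring asks for about 2 N at the pad, rising to 4 N; at 0.28 rad the brake bites and the lever comes up hard (it gives under 0.01 rad more). A firm press there is 10 to 20 N at the pad; 40 N is wrenching it.
- right_lever (a joint): Right lever, the same.
- spray_bottle: White spray bottle, 72 mm across, 218 mm tall, loose on the bench; leave it. Origin under its middle.
- ribbon_spool: Cardboard ribbon spool lying flat, 84 mm across, 38 mm high, loose; leave it. Origin under its middle.
- small_pot: Small terracotta pot, 76 mm across, 66 mm high, loose; leave it. Origin under its middle.
- mug: Blue mug, 80 mm across, 92 mm high, loose; leave it. Origin under its middle.
- secateurs: Secateurs with orange handles lying flat, 170 mm long, 21 mm high, loose; leave them. Origin under the pivot.
- wrench: Small steel wrench lying flat, 140 mm long, loose; leave it.
- tape_roll: Roll of dark green floral tape lying flat, 90 mm across, 24 mm high, loose; leave it. Origin under its middle.

How it is judged:
By the outcome, as a careful person would: the job done as asked, in the order asked, and still so for the second after the job is handed in, with the robot touching nothing.
It also fails if it takes over 64 s, if anything falls off the work surface, if the arm or the gripper's body presses on something with over 40 N, if the wrist force passes 120 N, or if a joint passes its speed limit or range.

## Working session

There is one attempt and no reset: what is moved stays moved. The work goes in short steps, Python scripts to look and compute and a tool call to move; the robot and the scene stay as the last step left them, time stands still between calls to the robot, and variables do not carry over. Pictures are saved under pics/ and viewed, at most 10 in all, crops included, and the job is handed in when it is done.

Besides the shell and the picture viewer there is one more tool, called by a JSON object that holds its "name" and its "arguments". play_rows: Moves the arm, as the interface text tells. Its arguments: {"type":"object","properties":{"steps":{"type":"array"},"grip_force":{"type":"number"}},"required":["steps"]}

```bash
mkdir -p pics
cat > h.py <<'E'
import numpy as np,cv2
from workcell import bot,optics,ticket,masks_of,tip_of
def pts(cam,names):
    p=optics.snapshot(cam); T=np.linalg.inv(p["world_to_cam"])
    for n in names:
        for d in tip_of(p,n)[:2]:
            w=T@np.r_[d["centre"],1]; print(cam,n,round(d["confidence"],2),np.round(w[:3]))
    return p
def save(p,f): cv2.imwrite(f,p["color"][:,:,::-1])
E
python3 - <<'E'
from h import *
N=["cart","left_pad","right_pad","left_hinge","right_hinge","spray_bottle","ribbon_spool","small_pot","mug","secateurs","wrench","tape_roll"]
print(bot.read_state())
for c in("scene","side","wrist"):
    p=pts(c,N); save(p,f"pics/{c}0.png")
E
```

```text
{'time_s': 0.0, 'joints': array([-0.96180791,  0.50186632, -0.42675305,  1.55143525,  0.22080086,
        1.13831863, -0.21030037]), 'dq': array([-4.72806280e-04, -1.37049513e-04,  3.13365795e-04,  1.46441148e-05,
       -3.02962138e-04,  4.25078456e-04,  1.69239750e-03]), 'joint_torque': array([-5.13452305e-04, -5.69503391e+01, -5.81680164e+00, -2.80952597e+01,
        1.04591841e-02,  1.17409072e-02, -2.83559024e-05]), 'ee_pos': array([220.19216331, 610.98217257, 302.85040111]), 'ee_rot': array([-1.94483211e-04,  1.72024946e-01,  9.85092099e-01, -9.67705991e-04]), 'ft_force': array([ 0.68645549,  0.64862045, -0.40211843]), 'wrist_torque': array([-0.01090309,  0.04944729,  0.04643095]), 'finger_force': 0.0, 'width': 84.93732108257828}
scene cart 0.56 [490.  16.   6.]
scene left_pad 0.73 [561. 240. 205.]
scene right_pad 0.64 [ 568. -176.  196.]
scene left_hinge 0.68 [ 365. -107.    5.]
scene left_hinge 0.52 [528. 149. 202.]
scene right_hinge 0.71 [535. -83. 203.]
scene spray_bottle 0.62 [561. 240. 205.]
scene spray_bottle 0.28 [531. 147. 201.]
scene ribbon_spool 0.55 [588.  27.   3.]
scene ribbon_spool 0.45 [605. 208.  -1.]
scene small_pot 0.83 [602. 207.   3.]
scene mug 0.55 [415. 375.   1.]
scene secateurs 0.78 [ 366. -105.    7.]
scene wrench 0.45 [395. 128.   0.]
scene tape_roll 0.57 [ 633. -161.    7.]
scene tape_roll 0.51 [396. 126.   3.]
side left_pad 0.5 [392. 128.  -1.]
side left_pad 0.46 [562. 247. 197.]
side right_pad 0.54 [ 567. -179.  201.]
side left_hinge 0.46 [410. 378.  -1.]
side left_hinge 0.38 [530. 151. 199.]
side right_hinge 0.67 [527. -79. 203.]
side ribbon_spool 0.79 [585.  21.  -0.]
side small_pot 0.63 [601. 207.   0.]
side mug 0.75 [411. 374.   1.]
side mug 0.48 [562. 243. 199.]
side secateurs 0.66 [ 362. -108.   -1.]
side wrench 0.47 [393. 125.   1.]
side wrench 0.34 [562. 248. 200.]
side tape_roll 0.67 [ 624. -163.    1.]
wrist mug 0.79 [417. 380.  -2.]
```

View pics/scene0.png

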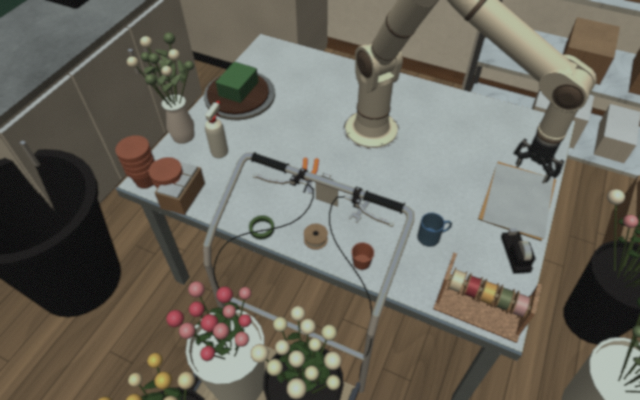

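View pics/side0.png

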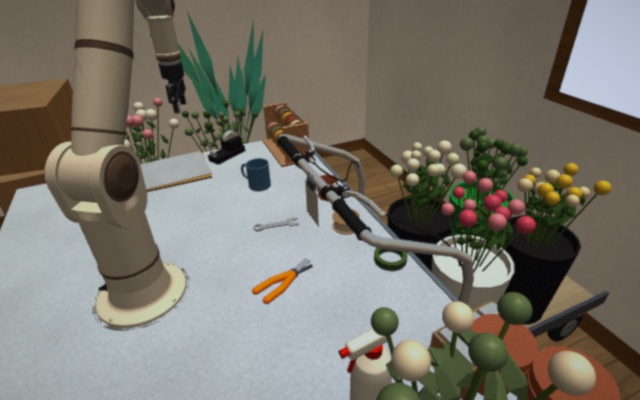

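Both views agree. The bar runs along world y at x≈490, with its middle at y≈34. In the scene picture the levers are around px (375,213) and (270,180). The pads are at about (562,244,200) and (567,-178,200). I'll close the fingers, turn the tool so a finger back faces -x, and go up and over.

{"name": "play_rows", "arguments": {"steps": [{"hand": 0,"dp": [0,0,-0.6],"rot": [0,0,10]},{"hand": 0,"dp": [0,0,-0.6],"rot": [0,0,10]},{"hand": 0,"dp": [0,0,-0.6],"rot": [0,0,10]},{"hand": 0,"dp": [0,0,-0.6],"rot": [0,0,10]},{"hand": 0,"dp": [0,0,-0.6],"rot": [0,0,10]},{"hand": 0,"dp": [0,0,-0.6],"rot": [0,0,10]},{"hand": 0,"dp": [0,0,-0.6],"rot": [0,0,9.5]},{"hand": 0,"dp": [0,0,0],"rot": [0,0,0]}], "grip_force": 20}}

```text
time_s: 2.95
ee_pos: [220.2, 611.9, 346.5]
ee_rot: [-0.0, 0.702, 0.712, 0.001]
ft_force: [0.3, -0.2, -0.3]
width: -0.3
finger_force: 0.0
```

{"name": "play_rows", "arguments": {"steps": [{"hand": 0,"dp": [-2,3,0],"rot": [0,0,0]},{"hand": 0,"dp": [-4,4,0],"rot": [0,0,0]},{"hand": 0,"dp": [-4,4,0],"rot": [0,0,0]},{"hand": 0,"dp": [-4,4,0],"rot": [0,0,0]},{"hand": 0,"dp": [-4,4,0],"rot": [0,0,0]},{"hand": 0,"dp": [-4,4,0],"rot": [0,0,0]},{"hand": 0,"dp": [-4,4,0],"rot": [0,0,0]},{"hand": 0,"dp": [-4,4,0],"rot": [0,0,0]}]}}

```text
time_s: 3.95
ee_pos: [534.9, 313.9, 345.7]
ee_rot: [-0.0, 0.701, 0.713, -0.0]
ft_force: [0.8, 1.1, 0.8]
width: -0.2
finger_force: 0.0
```

{"name": "play_rows", "arguments": {"steps": [{"hand": 0,"dp": [-4,4,0],"rot": [0,0,0]},{"hand": 0,"dp": [-2.5,3.5,0],"rot": [0,0,0]},{"hand": 0,"dp": [0,0,0],"rot": [0,0,0]},{"hand": 0,"dp": [0,0,0],"rot": [0,0,0]}]}}

```text
time_s: 4.45
ee_pos: [609.1, 251.7, 345.2]
ee_rot: [-0.001, 0.702, 0.712, -0.0]
ft_force: [-0.8, 0.3, 0.3]
width: -0.1
finger_force: 0.0
```

Run:
```python
from h import *
print(bot.read_state()["ee_pos"])
p=pts("wrist",["left_pad","left_hinge","cart"]);save(p,"pics/w1.png")
p=pts("scene",["left_pad","left_hinge"])
p=pts("side",["left_pad","left_hinge","spray_bottle"]);save(p,"pics/s1.png")
```

```text
[609.07153734 251.71503627 345.24066474]
wrist left_pad 0.57 [561. 245. 201.]
scene left_pad 0.72 [562. 239. 203.]
scene left_hinge 0.63 [530. 147. 202.]
side left_pad 0.49 [561. 246. 197.]
side left_hinge 0.59 [527. 152. 197.]
```

View pics/w1.png

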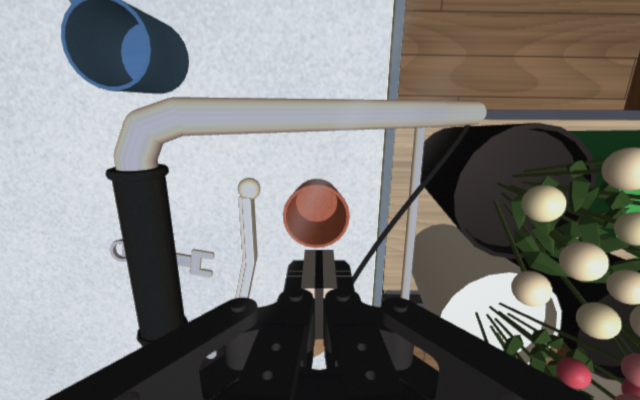

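The wrist view shows the grip (150,260), the ball tip (249,188), the fingers (320,270), and a cable running from about (345,290) to (470,125). I'll check how high the cable is before going down.

Run:
```python
from h import *
w=optics.snapshot("wrist"); s=optics.snapshot("scene")
im=cv2.imread("pics/scene0.png"); sc=4; x0,y0=230,140
im=cv2.resize(im[y0:y0+150,x0:x0+200],None,fx=sc,fy=sc,interpolation=cv2.INTER_CUBIC)
T=np.linalg.inv(w["world_to_cam"]);K=w["camera_matrix"]
def proj(X):
    c=(s["world_to_cam"]@np.r_[X,1])[:3]; c=s["camera_matrix"]@c; return tuple(int(v) for v in ((c[:2]/c[2])-[x0,y0])*sc)
for uv in ((348,283),(380,243)):
    d=T[:3,:3]@np.linalg.inv(K)@np.r_[uv,1]; o=T[:3,3]
    for z in (0,50,100,150,200):
        X=o+d*(z-o[2])/d[2]; q=proj(X); print(uv,z,np.round(X)); cv2.circle(im,q,3,(0,0,255),-1); cv2.putText(im,str(z),q,0,.45,(255,0,0),1)
for X in ((607,243,182),(562,244,200),(567,-178,200),(612,-178,182)): cv2.drawMarker(im,proj(X),(0,160,0),0,12,2)
cv2.imwrite("pics/c1.png",im)
```

```text
(348, 283) 0 [654.  84.   0.]
(348, 283) 50 [648. 113.  50.]
(348, 283) 100 [643. 142. 100.]
(348, 283) 150 [638. 171. 150.]
(348, 283) 200 [632. 201. 200.]
(380, 243) 0 [695. 146.   0.]
(380, 243) 50 [685. 168.  50.]
(380, 243) 100 [674. 190. 100.]
(380, 243) 150 [664. 211. 150.]
(380, 243) 200 [654. 233. 200.]
```

View pics/c1.png

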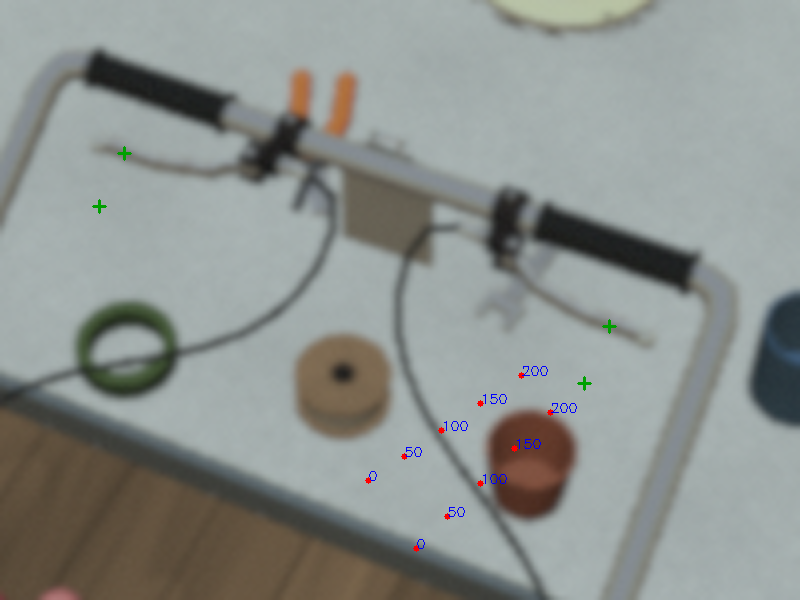

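View pics/s1.png

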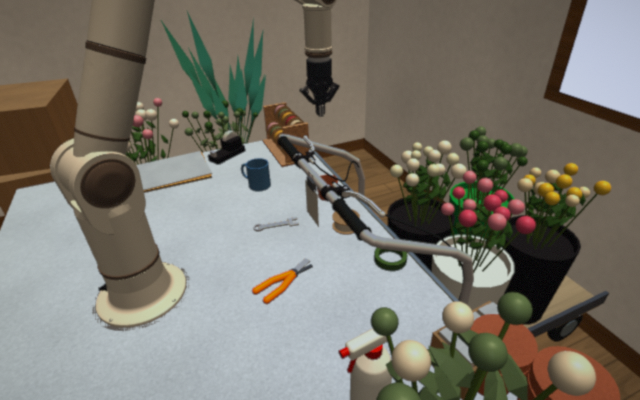

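The cable sits about 100 mm up and inboard, clear of the fingers, and the projected pads fall on the levers. The side view shows the gripper free above the bar at about (320,100). Going down in front of the left lever.

{"name": "play_rows", "arguments": {"steps": [{"hand": 0,"dp": [-0.4,0,3],"rot": [0,0,0]},{"hand": 0,"dp": [-0.4,0,3],"rot": [0,0,0]},{"hand": 0,"dp": [0,0,2],"rot": [0,0,0]},{"hand": 0,"dp": [0,0,1],"rot": [0,0,0]},{"hand": 0,"dp": [0,0,0],"rot": [0,0,0]}]}}

```text
time_s: 5.72
ee_pos: [609.6, 243.4, 255.5]
ee_rot: [-0.0, 0.703, 0.711, -0.0]
ft_force: [0.0, 0.6, 0.9]
width: 0.2
finger_force: 0.0
```

Run:
```python
from h import *
s=bot.read_state();print(s["ee_pos"],s["ft_force"])
p=pts("wrist",["left_pad"]);save(p,"pics/w2.png")
p=pts("side",["left_pad"])
```

```text
[609.62802286 243.44867265 255.50867098] [0.01975115 0.63266366 0.85667347]
wrist left_pad 0.92 [564. 245. 199.]
side left_pad 0.46 [561. 248. 195.]
```

View pics/w2.png

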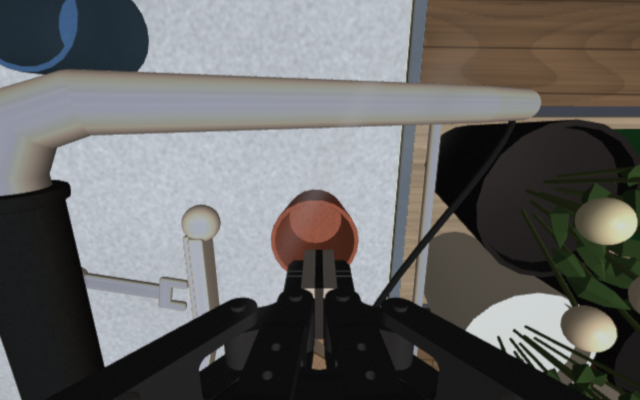

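Clear of everything. The lever blade and ball are at about (201,225), the fingers at (320,270) to its right. Starting the press.

{"name": "play_rows", "arguments": {"steps": [{"hand": 0,"dp": [0,-1,0],"rot": [0,0,0]},{"hand": 0,"dp": [0,-1,0],"rot": [0,0,0]},{"hand": 0,"dp": [0,-0.5,0],"rot": [0,0,0]},{"hand": 0,"dp": [0,-0.5,0],"rot": [0,0,0]},{"hand": 0,"dp": [0,-0.5,0],"rot": [0,0,0]},{"hand": 0,"dp": [0,-0.5,0],"rot": [0,0,0]},{"hand": 0,"dp": [0,0,0],"rot": [0,0,0]}]}}

```text
time_s: 6.8
ee_pos: [570.2, 243.8, 256.5]
ee_rot: [0.0, 0.703, 0.712, 0.001]
ft_force: [4.1, 3.7, -1.8]
width: 0.3
finger_force: 2.1
```

{"name": "play_rows", "arguments": {"steps": [{"hand": 0,"dp": [0,-0.5,0],"rot": [0,0,0]},{"hand": 0,"dp": [0,-0.4,0],"rot": [0,0,0]},{"hand": 0,"dp": [0,0,0],"rot": [0,0,0]}]}}

```text
time_s: 7.18
ee_pos: [561.6, 244.4, 256.8]
ee_rot: [0.0, 0.703, 0.712, 0.002]
ft_force: [4.8, 4.3, -0.5]
width: 0.1
finger_force: 2.7
```

{"name": "play_rows", "arguments": {"steps": [{"hand": 0,"dp": [0.1,-0.3,0],"rot": [0,0,0]},{"hand": 0,"dp": [0.1,-0.2,0],"rot": [0,0,0]},{"hand": 0,"dp": [0,0,0],"rot": [0,0,0]}]}}

```text
time_s: 7.55
ee_pos: [556.8, 245.4, 256.7]
ee_rot: [0.0, 0.703, 0.711, 0.002]
ft_force: [4.6, 3.0, -0.3]
width: 0.1
finger_force: 2.6
```

{"name": "play_rows", "arguments": {"steps": [{"hand": 0,"dp": [0,-0.2,0],"rot": [0,0,0]},{"hand": 0,"dp": [0,0,0],"rot": [0,0,0]}]}}

```text
time_s: 7.8
ee_pos: [554.8, 245.6, 256.7]
ee_rot: [0.0, 0.703, 0.711, 0.002]
ft_force: [5.0, 4.8, 0.4]
width: -0.2
finger_force: 2.8
```

{"name": "play_rows", "arguments": {"steps": [{"hand": 0,"dp": [0,-0.2,0],"rot": [0,0,0]},{"hand": 0,"dp": [0,0,0],"rot": [0,0,0]}]}}

```text
time_s: 8.05
ee_pos: [552.8, 245.8, 256.8]
ee_rot: [0.0, 0.703, 0.712, 0.002]
ft_force: [4.5, 3.9, 0.5]
width: 0.4
finger_force: 2.9
```

{"name": "play_rows", "arguments": {"steps": [{"hand": 0,"dp": [0,-0.15,0],"rot": [0,0,0]},{"hand": 0,"dp": [0,0,0],"rot": [0,0,0]}]}}

```text
time_s: 8.3
ee_pos: [552.3, 245.8, 256.9]
ee_rot: [0.001, 0.703, 0.711, 0.003]
ft_force: [7.8, 5.2, -2.2]
width: -0.3
finger_force: 4.2
```

{"name": "play_rows", "arguments": {"steps": [{"hand": 0,"dp": [0,-0.15,0],"rot": [0,0,0]},{"hand": 0,"dp": [0,0,0],"rot": [0,0,0]}]}}

```text
time_s: 8.55
ee_pos: [551.9, 245.8, 257.0]
ee_rot: [0.001, 0.703, 0.711, 0.004]
ft_force: [11.5, 4.3, -3.2]
width: -0.2
finger_force: 6.0
```

{"name": "play_rows", "arguments": {"steps": [{"hand": 0,"dp": [0,-0.15,0],"rot": [0,0,0]},{"hand": 0,"dp": [0,0,0],"rot": [0,0,0]}]}}

```text
time_s: 8.8
ee_pos: [551.6, 245.8, 257.2]
ee_rot: [0.002, 0.703, 0.711, 0.005]
ft_force: [14.5, 6.7, -6.6]
width: -0.1
finger_force: 7.7
```

{"name": "play_rows", "arguments": {"steps": [{"hand": 0,"dp": [0,0,0],"rot": [0,0,0]},{"hand": 0,"dp": [0,0,0],"rot": [0,0,0]},{"hand": 0,"dp": [0,0,0],"rot": [0,0,0]},{"hand": 0,"dp": [0,0,0],"rot": [0,0,0]},{"hand": 0,"dp": [0,0,0],"rot": [0,0,0]},{"hand": 0,"dp": [0,0,0],"rot": [0,0,0]},{"hand": 0,"dp": [0,0,0],"rot": [0,0,0]},{"hand": 0,"dp": [0,0,0],"rot": [0,0,0]}]}}

```text
time_s: 9.8
ee_pos: [551.6, 245.7, 257.2]
ee_rot: [0.002, 0.703, 0.711, 0.005]
ft_force: [13.6, 6.2, -6.9]
width: -0.0
finger_force: 7.7
```

Run:
```python
from h import *
s=bot.read_state();print(s["time_s"],s["ee_pos"],s["ft_force"])
p=pts("wrist",["left_pad"]);save(p,"pics/w3.png")
```

```text
9.8 [551.61136446 245.73061483 257.17995615] [13.6096474   6.24992419 -6.90551883]
wrist left_pad 0.89 [533. 250. 199.]
```

View pics/w3.png

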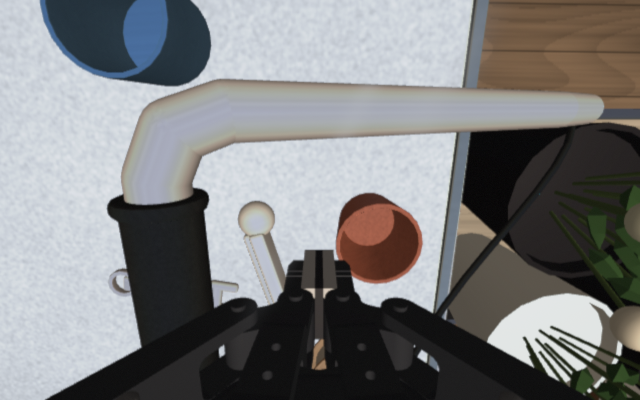

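{"name": "play_rows", "arguments": {"steps": [{"hand": 0,"dp": [0,0,0],"rot": [0,0,0]},{"hand": 0,"dp": [0,0,0],"rot": [0,0,0]},{"hand": 0,"dp": [0,0,0],"rot": [0,0,0]},{"hand": 0,"dp": [0,0,0],"rot": [0,0,0]},{"hand": 0,"dp": [0,0,0],"rot": [0,0,0]},{"hand": 0,"dp": [0,0,0],"rot": [0,0,0]},{"hand": 0,"dp": [0,0,0],"rot": [0,0,0]},{"hand": 0,"dp": [0,0,0],"rot": [0,0,0]}]}}

```text
time_s: 10.9
ee_pos: [551.6, 245.8, 257.2]
ee_rot: [0.002, 0.703, 0.711, 0.005]
ft_force: [14.7, 6.1, -5.8]
width: 0.2
finger_force: 7.7
```

The picture shows the lever pulled in, with the ball at (256,218) and a gap left to the grip. The pad moved about 29 mm, so it is at the stop. I'll hold a little longer, then release.

{"name": "play_rows", "arguments": {"steps": [{"hand": 0,"dp": [0,0,0],"rot": [0,0,0]},{"hand": 0,"dp": [0,0,0],"rot": [0,0,0]},{"hand": 0,"dp": [0,0,0],"rot": [0,0,0]},{"hand": 0,"dp": [0,0,0],"rot": [0,0,0]},{"hand": 0,"dp": [0,0.5,0],"rot": [0,0,0]},{"hand": 0,"dp": [0,1,0],"rot": [0,0,0]},{"hand": 0,"dp": [0,1,0],"rot": [0,0,0]},{"hand": 0,"dp": [0,1,0],"rot": [0,0,0]}]}}

```text
time_s: 11.9
ee_pos: [582.2, 243.8, 255.2]
ee_rot: [-0.0, 0.703, 0.711, -0.001]
ft_force: [0.0, 0.5, 0.2]
width: -0.2
finger_force: 0.0
```

{"name": "play_rows", "arguments": {"steps": [{"hand": 0,"dp": [0,1.5,0],"rot": [0,0,0]},{"hand": 0,"dp": [0,1,0],"rot": [0,0,0]},{"hand": 0,"dp": [0,0,-1.5],"rot": [0,0,0]},{"hand": 0,"dp": [0,0,-3],"rot": [0,0,0]},{"hand": 0,"dp": [0,0,-3],"rot": [0,0,0]},{"hand": 0,"dp": [0,0,-1.5],"rot": [0,0,0]},{"hand": 0,"dp": [0,0,0],"rot": [0,0,0]}]}}

```text
time_s: 12.78
ee_pos: [607.5, 245.5, 347.6]
ee_rot: [0.0, 0.703, 0.711, 0.001]
ft_force: [-0.3, 0.1, -1.0]
width: 0.0
finger_force: 0.0
```

Run:
```python
from h import *
s=bot.read_state();print(s["time_s"],s["ee_pos"],s["ft_force"],s["joints"])
pts("wrist",["left_pad"])
pts("side",["right_pad","left_pad"]);pts("scene",["left_pad","right_pad"])
```

```text
12.775 [607.49838605 245.49951171 347.57242638] [-0.27762348  0.10612934 -0.9565558 ] [-0.42980164  0.43903137  0.00673657  1.50161981 -0.00326198  1.19819564
 -0.41026911]
wrist left_pad 0.75 [562. 248. 199.]
wrist left_pad 0.47 [415. 379.   0.]
side right_pad 0.51 [ 568. -175.  200.]
side left_pad 0.37 [562. 246. 197.]
scene left_pad 0.71 [562. 243. 203.]
scene left_pad 0.65 [395. 126.  -0.]
scene right_pad 0.71 [ 568. -178.  199.]
scene right_pad 0.2 [604. 207.   1.]
```

The left lever is fully out again (pad at x 562). Going over to the right side.

{"name": "play_rows", "arguments": {"steps": [{"hand": 0,"dp": [-3,0,0],"rot": [0,0,0]},{"hand": 0,"dp": [-5,0,0],"rot": [0,0,0]},{"hand": 0,"dp": [-5,0,0],"rot": [0,0,0]},{"hand": 0,"dp": [-5,0,0],"rot": [0,0,0]},{"hand": 0,"dp": [-5,0,0],"rot": [0,0,0]},{"hand": 0,"dp": [-5,0,0],"rot": [0,0,0]},{"hand": 0,"dp": [-5,0,0],"rot": [0,0,0]},{"hand": 0,"dp": [-5,0,0],"rot": [0,0,0]}]}}

```text
time_s: 14.18
ee_pos: [611.6, -136.3, 345.7]
ee_rot: [-0.0, 0.703, 0.711, -0.0]
ft_force: [0.7, 0.5, 0.7]
width: -0.0
finger_force: 0.0
```

{"name": "play_rows", "arguments": {"steps": [{"hand": 0,"dp": [-3,0,0],"rot": [0,0,0]},{"hand": 0,"dp": [-1.3,0,0],"rot": [0,0,0]},{"hand": 0,"dp": [0,0,0],"rot": [0,0,0]},{"hand": 0,"dp": [0,0,0],"rot": [0,0,0]}]}}

```text
time_s: 14.68
ee_pos: [612.7, -175.4, 345.7]
ee_rot: [-0.001, 0.702, 0.712, 0.0]
ft_force: [1.2, 0.9, -0.2]
width: 0.1
finger_force: 0.0
```

Run:
```python
from h import *
s=bot.read_state();print(s["time_s"],s["ee_pos"],s["ft_force"])
p=pts("wrist",["right_pad"]);save(p,"pics/w4.png")
pts("side",["right_pad"])
```

```text
14.675 [ 612.74633986 -175.44448828  345.70862968] [ 1.22821732  0.8597449  -0.23624811]
wrist right_pad 0.81 [ 569. -172.  201.]
side right_pad 0.82 [ 567. -173.  199.]
```

View pics/w4.png

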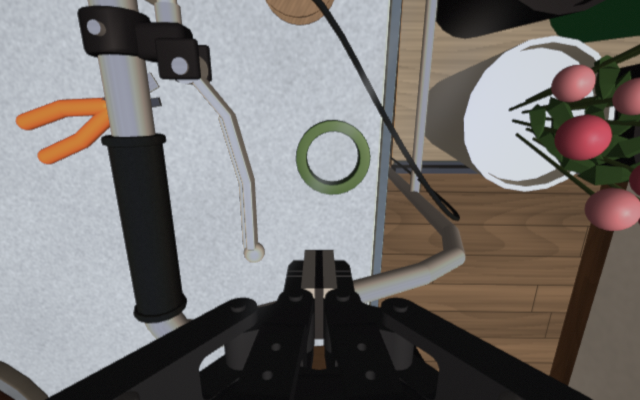

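The right lever shows from the hinge (180,65) to the ball (254,252), with nothing below the fingers. Going down and pressing in the same way, with the finger drifting outward this time (-y).

{"name": "play_rows", "arguments": {"steps": [{"hand": 0,"dp": [0,0,3],"rot": [0,0,0]},{"hand": 0,"dp": [0,0,3],"rot": [0,0,0]},{"hand": 0,"dp": [0,0,2],"rot": [0,0,0]},{"hand": 0,"dp": [0,0,1],"rot": [0,0,0]},{"hand": 0,"dp": [0,0,0],"rot": [0,0,0]}]}}

```text
time_s: 15.5
ee_pos: [612.2, -177.4, 255.5]
ee_rot: [-0.0, 0.703, 0.712, -0.0]
ft_force: [1.5, 0.3, 0.3]
width: 0.0
finger_force: 0.0
```

{"name": "play_rows", "arguments": {"steps": [{"hand": 0,"dp": [0,-1,0],"rot": [0,0,0]},{"hand": 0,"dp": [0,-1,0],"rot": [0,0,0]},{"hand": 0,"dp": [0,-0.5,0],"rot": [0,0,0]},{"hand": 0,"dp": [0,-0.5,0],"rot": [0,0,0]},{"hand": 0,"dp": [0,-0.5,0],"rot": [0,0,0]},{"hand": 0,"dp": [0,-0.5,0],"rot": [0,0,0]},{"hand": 0,"dp": [0,0,0],"rot": [0,0,0]}]}}

```text
time_s: 16.38
ee_pos: [572.8, -179.4, 256.6]
ee_rot: [0.001, 0.703, 0.711, 0.0]
ft_force: [3.1, -4.3, 1.2]
width: -0.2
finger_force: 2.1
```

{"name": "play_rows", "arguments": {"steps": [{"hand": 0,"dp": [0,-0.5,0],"rot": [0,0,0]},{"hand": 0,"dp": [0,-0.4,0],"rot": [0,0,0]},{"hand": 0,"dp": [0,0,0],"rot": [0,0,0]}]}}

```text
time_s: 16.75
ee_pos: [564.2, -179.9, 256.7]
ee_rot: [0.002, 0.703, 0.711, 0.0]
ft_force: [4.0, -5.1, -0.1]
width: -0.1
finger_force: 2.6
```

{"name": "play_rows", "arguments": {"steps": [{"hand": 0,"dp": [0,-0.2,0],"rot": [0,0,0]},{"hand": 0,"dp": [0,-0.2,0],"rot": [0,0,0]},{"hand": 0,"dp": [0,0,0],"rot": [0,0,0]}]}}

```text
time_s: 17.12
ee_pos: [560.3, -180.3, 256.7]
ee_rot: [0.002, 0.703, 0.711, 0.0]
ft_force: [5.3, -6.0, 0.1]
width: -0.0
finger_force: 2.9
```

{"name": "play_rows", "arguments": {"steps": [{"hand": 0,"dp": [0,-0.2,0],"rot": [0,0,0]},{"hand": 0,"dp": [0,0,0],"rot": [0,0,0]}]}}

```text
time_s: 17.38
ee_pos: [558.4, -180.6, 256.7]
ee_rot: [0.002, 0.703, 0.711, 0.0]
ft_force: [4.0, -5.5, -0.1]
width: -0.6
finger_force: 3.0
```

{"name": "play_rows", "arguments": {"steps": [{"hand": 0,"dp": [0,-0.15,0],"rot": [0,0,0]},{"hand": 0,"dp": [0,0,0],"rot": [0,0,0]}]}}

```text
time_s: 17.62
ee_pos: [556.9, -180.7, 256.7]
ee_rot: [0.002, 0.703, 0.711, 0.0]
ft_force: [5.2, -6.0, -0.0]
width: -0.1
finger_force: 3.1
```

{"name": "play_rows", "arguments": {"steps": [{"hand": 0,"dp": [0,-0.15,0],"rot": [0,0,0]},{"hand": 0,"dp": [0,0,0],"rot": [0,0,0]}]}}

```text
time_s: 17.88
ee_pos: [555.8, -180.8, 256.8]
ee_rot: [0.003, 0.703, 0.711, 0.0]
ft_force: [6.2, -7.1, -0.6]
width: -0.1
finger_force: 3.8
```

Just reaching the stop.

{"name": "play_rows", "arguments": {"steps": [{"hand": 0,"dp": [0,-0.15,0],"rot": [0,0,0]},{"hand": 0,"dp": [0,0,0],"rot": [0,0,0]}]}}

```text
time_s: 18.12
ee_pos: [555.5, -180.8, 257.0]
ee_rot: [0.004, 0.703, 0.711, 0.001]
ft_force: [10.6, -8.1, -3.7]
width: 0.0
finger_force: 5.5
```

{"name": "play_rows", "arguments": {"steps": [{"hand": 0,"dp": [0,-0.15,0],"rot": [0,0,0]},{"hand": 0,"dp": [0,0,0],"rot": [0,0,0]}]}}

```text
time_s: 18.38
ee_pos: [555.2, -180.8, 257.1]
ee_rot: [0.005, 0.703, 0.711, 0.002]
ft_force: [12.9, -6.6, -5.6]
width: -0.3
finger_force: 7.2
```

{"name": "play_rows", "arguments": {"steps": [{"hand": 0,"dp": [0,-0.05,0],"rot": [0,0,0]},{"hand": 0,"dp": [0,0,0],"rot": [0,0,0]},{"hand": 0,"dp": [0,0,0],"rot": [0,0,0]},{"hand": 0,"dp": [0,0,0],"rot": [0,0,0]},{"hand": 0,"dp": [0,0,0],"rot": [0,0,0]},{"hand": 0,"dp": [0,0,0],"rot": [0,0,0]},{"hand": 0,"dp": [0,0,0],"rot": [0,0,0]},{"hand": 0,"dp": [0,0,0],"rot": [0,0,0]}]}}

```text
time_s: 19.38
ee_pos: [555.0, -180.8, 257.2]
ee_rot: [0.005, 0.703, 0.711, 0.002]
ft_force: [15.0, -6.8, -6.9]
width: 0.4
finger_force: 7.8
```

{"name": "play_rows", "arguments": {"steps": [{"hand": 0,"dp": [0,0,0],"rot": [0,0,0]},{"hand": 0,"dp": [0,0,0],"rot": [0,0,0]},{"hand": 0,"dp": [0,0,0],"rot": [0,0,0]},{"hand": 0,"dp": [0,0,0],"rot": [0,0,0]},{"hand": 0,"dp": [0,0,0],"rot": [0,0,0]},{"hand": 0,"dp": [0,0,0],"rot": [0,0,0]},{"hand": 0,"dp": [0,0,0],"rot": [0,0,0]},{"hand": 0,"dp": [0,0,0],"rot": [0,0,0]}]}}

```text
time_s: 20.38
ee_pos: [555.1, -180.7, 257.2]
ee_rot: [0.005, 0.703, 0.711, 0.002]
ft_force: [13.9, -7.5, -6.7]
width: -0.2
finger_force: 7.8
```

Run:
```python
from h import *
s=bot.read_state();print(s["time_s"],s["ft_force"])
pts("wrist",["right_pad"]);pts("side",["right_pad"])
```

```text
20.375 [13.86512785 -7.52136928 -6.65291554]
wrist right_pad 0.56 [ 542. -178.  201.]
side right_pad 0.59 [ 541. -182.  200.]
```

{"name": "play_rows", "arguments": {"steps": [{"hand": 0,"dp": [0,0,0],"rot": [0,0,0]},{"hand": 0,"dp": [0,0,0],"rot": [0,0,0]},{"hand": 0,"dp": [0,0,0],"rot": [0,0,0]},{"hand": 0,"dp": [0,0,0],"rot": [0,0,0]}]}}

```text
time_s: 21.08
ee_pos: [555.1, -180.7, 257.2]
ee_rot: [0.005, 0.703, 0.711, 0.002]
ft_force: [14.8, -8.3, -6.7]
width: -0.0
finger_force: 7.8
```

The pad moved 27 mm and was held at about 14 N for more than 2.5 s. Releasing and backing off.

{"name": "play_rows", "arguments": {"steps": [{"hand": 0,"dp": [0,0.5,0],"rot": [0,0,0]},{"hand": 0,"dp": [0,1,0],"rot": [0,0,0]},{"hand": 0,"dp": [0,1,0],"rot": [0,0,0]},{"hand": 0,"dp": [0,1,0],"rot": [0,0,0]},{"hand": 0,"dp": [0,1.5,0],"rot": [0,0,0]},{"hand": 0,"dp": [0,1,0],"rot": [0,0,0]},{"hand": 0,"dp": [0,0,-1.5],"rot": [0,0,0]},{"hand": 0,"dp": [0,0,-3],"rot": [0,0,0]}]}}

```text
time_s: 22.08
ee_pos: [609.5, -177.7, 300.4]
ee_rot: [-0.002, 0.703, 0.711, -0.001]
ft_force: [-0.1, 0.7, 0.1]
width: 0.0
finger_force: 0.0
```

{"name": "play_rows", "arguments": {"steps": [{"hand": 0,"dp": [0,0,-3],"rot": [0,0,0]},{"hand": 0,"dp": [0,0,-1.5],"rot": [0,0,0]},{"hand": 0,"dp": [0,0,0],"rot": [0,0,0]},{"hand": 0,"dp": [0,0,0],"rot": [0,0,0]},{"hand": 0,"dp": [0,0,0],"rot": [0,0,0]},{"hand": 0,"dp": [0,0,0],"rot": [0,0,0]}]}}

```text
time_s: 22.82
ee_pos: [610.5, -177.7, 344.9]
ee_rot: [-0.001, 0.703, 0.711, -0.0]
ft_force: [-0.8, -0.4, 0.4]
width: 0.2
finger_force: 0.0
```

Run:
```python
from h import *
s=bot.read_state();print(s["time_s"],s["ee_pos"],s["ft_force"])
pts("wrist",["right_pad"])
p=pts("side",["right_pad","left_pad","mug","small_pot","ribbon_spool","tape_roll","secateurs"]);save(p,"pics/s5.png")
```

```text
22.825 [ 610.46606486 -177.73802638  344.87323147] [-0.75903117 -0.43555698  0.36943684]
wrist right_pad 0.95 [ 570. -175.  202.]
side right_pad 0.65 [ 566. -173.  200.]
side left_pad 0.59 [565. 247. 196.]
side mug 0.65 [412. 378.  -4.]
side small_pot 0.54 [601. 208.  -2.]
side small_pot 0.17 [526. 148. 198.]
side ribbon_spool 0.68 [585.  27.   1.]
side tape_roll 0.86 [ 624. -161.    2.]
side secateurs 0.74 [ 364. -109.   -1.]
```

View pics/s5.png

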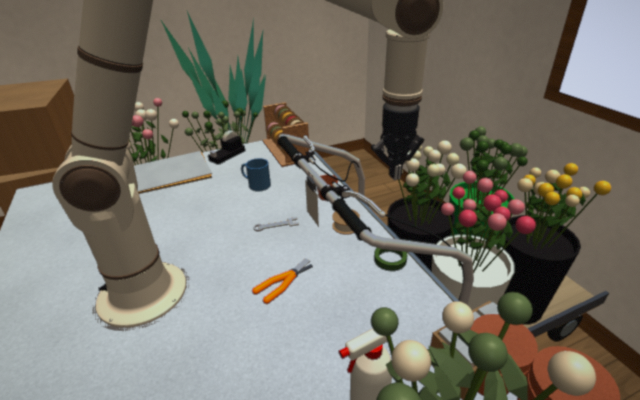

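The picture shows the gripper free at about (400,150). Both levers are out again, and the bench items (mug at (257,175), secateurs at (280,280), tape at (390,258)) haven't moved. Handing in.

```bash
python3 -c "
from h import *
print(ticket.close_job())"
```

```text
the job is handed in; nothing more can be done
None
```

I pressed the left brake lever, then the right, to its stop with the backs of the closed fingers, held each at about 14 N for over two seconds, and let both spring fully back out; the bench items I re-checked had not moved, and the job is handed in.

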